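# Free a gummed-up linear axis and bring it home

### The arm

A 6-joint arm with a two-finger parallel gripper is mounted at the origin on the work surface. World frame = base frame: x ahead of the robot, y to its left, z up, the work surface at z = 0. Lengths are in mm, angles in rad, forces in N, time in s.
With the tool pointing down it reaches from about 400 to 925 mm from the base axis. Payload 12.5 kg.
Tool frame: the origin (TCP) lies at the very end of the fingers, on their centre line; the grasp point (between the pads) lies 19 mm behind it; z points along the fingers, y is the line along which they close (so a half turn about z gives the same grasp; the last joint's range is limited). The gripper opens to 95 mm and grips with 3 to 60 N. Pads are 20 mm wide; open, the fingers measure 119 mm over their backs; the gripper's body (75 mm by 180 mm) begins 59 mm behind the grasp point.
Start: joints at [-1.335, 0.491, 1.559, -0, 1.092, -0.106], TCP at [209.513, -588.856, 214.661] pointing down, gripper open.
Joint ranges: [-3.1, 3.1], [-0.84, 2.19], [0.05, 2.79], [-1.13, 4.28], [0.06, 2.93], [-2.69, 2.69]. Speed limits (rad/s): [2.22, 2.22, 2.79, 3.14, 3.14, 3.14].

### API

Orientations are given as [roll, pitch, yaw] about the fixed x, y, z axes, in that order (R = Rz(yaw) Ry(pitch) Rx(roll)).
In Python, from cell import * gives the robot as it stands.
- The arm moves only by the tool jog_arm, never from a script. Its argument "targets" is a list of rows, each an object with "turn": the turn, a rotation vector about the world's x, y, z in degrees, a list of three; "slide": the shift along the world's x, y, z in mm, a list of three; "claw": the opening in per cent of the stroke, from 0 (shut) to 100 (fully open). In form: [{"turn": [wx, wy, wz], "slide": [x, y, z], "claw": claw}, ...]. A call has 1 to 5 rows; each row shifts and turns the commanded pose from where the row before left it; what a row does not reach is not made up. A row lasts 1/8 s, in which the tool goes at most 62.5 mm and 10.7 degrees, less where a joint would pass 70% of its speed; a pose out of reach is approached as far as the arm can. A call with a gripper value outside its range is refused whole. The fingers move at their own pace and stop on an object; the grip force is fixed at half the most. Time passes only in rows, so rows that do not move let the fingers close. It gives the time, the measured TCP pose, the force, the opening and the grip force at its end, in the units of the state.
- state(): the state, without advancing time (a new reading comes with each control period).
- read_camera(name): name is "side" or "top" or "wrist"; returns a dict with "frame" (480x640x3 uint8, blue, green, red), "mtx" (3x3 intrinsics, pixels), "k1" (the pictures are not rectified: a ray, as slopes to the right and down, at radius r is drawn at 1 + k1 r^2 times it, then the intrinsics apply), "R" (3x3) and "t" (3): a world point X has camera coordinates R X + t. Camera axes: x right, y down, z forward; pixel columns grow to the right and rows downward; lengths in mm; the calibration is good to about 2 mm. A picture is of the moment at which its call begins. There is no depth.
- job_done(): hands the job in; it is judged then, once.
Trained networks look in the newest picture that a camera, given by its name, has taken for a name from the list of things; names that differ only in an ending like _2 or _b are one class to them, and where a whole thing is asked for, a point or a joint stands for the part that bears it (a point fixed in the world has none). Each returns a list of dicts, best first, with "conf" (0 to 1); they miss things now and then, are a little off and sometimes report something else, mostly with a low value. They report only what shows in the picture. A call takes as long as a camera call. They do not tell look-alikes from the thing itself.
- look_for(query, camera): "xy" ([column, row] in pixels, amid what is visible of it).
The state is a dict: "t": time; "joints": joint angles; "qvel": joint speeds; "tau": joint torques, N m; "eef_pos": TCP position; "tcp_rot": TCP orientation; "ft_force": force on the tool from outside, world axes, zero at the start; "moment": the same for the moment, N m; "opening": opening from 0.0 (shut) to 1.0 (fully open); "grip_force": force on a finger pad.
Only numpy, scipy, OpenCV 4.12 (cv2) and the standard library are available. Lean on these libraries where they do the work, as an engineer would, in place of code of your own. Each camera call takes 0.05 s, during which the arm holds its last target. There are 200 camera calls.

### The job

The carriage of this linear axis is stuck in dried grease. Lift the white plastic transport spacer off the axis and put it in the open tray, then push the carriage towards the housing until it breaks free and run it gently home, leaving it resting against the rubber end stop hidden inside the housing. Do not ram or lean hard on the stop, and leave the other things on the bench where they are.

Things in the scene. Friction and masses are not known exactly. Their poses are not given: they have to be found in the camera images.
- axis: Fixed aluminium linear axis: base plate 130 x 420 x 12 mm (x, y, z), two 12 mm steel rods along its y at x = +-35 mm, axes 30 mm above the bench. Origin on the bench, mid-width; the plate runs from y = -190 to +230 mm. The carriage is to be pushed towards its +y. A 45 mm high end block stands at y = -184 mm.
- carriage: Dark steel block 104 x 60 x 27 mm (x, y, z) riding on the rods, origin at the centre of its underside, 18 mm above the bench; axes as axis. Starts at y = -140 to -110 mm of the axis, stuck in dried grease: about 13 to 22 N is needed to move it until its origin passes about y = -90 mm, then suddenly only about 3 N. It stays where it is left.
- lug (a point): Centre of the upright aluminium push lug on top of the carriage: 34 wide (x) x 12 thick (y) mm, 45 to 88 mm above the bench; this point is 66 mm above the bench, 15 mm behind (-y of) the carriage's origin. Axes as the carriage's.
- rod_tip (a point): Tip of the carriage's steel trip rod (10 mm diameter, 110 mm long, pointing to +y, 30 mm above the bench), 140 mm ahead of the carriage's origin. It meets the hidden stop.
- housing: Black cover fixed on the axis's +y end, 109 x 130 x 45 mm; origin at the middle of its mouth's lower edge (axis y = +90 mm, 12 mm above the bench). The trip rod enters its mouth. Inside, out of sight, is a rubber end stop (about 3 N per mm), 20 to 70 mm behind the mouth, differing each time. It must never take more than 12 N; the carriage's 3 N of friction comes on top at the lug.
- spacer: Loose white plastic transport spacer, 80 g, an upside-down channel 40 x 100 x 40 mm (x, y, z) standing on the axis's base plate astride the trip rod, between carriage and housing. Origin at the centre of its underside. On its top, centred, an upright grip fin 14 thick (x) x 36 long (y) mm, from 40 to 74 mm above the origin. The slot below is 24 mm wide and 30 mm high.
- tray: Open grey plastic tray fixed on the bench, 130 x 180 x 35 mm (x, y, z), walls and floor 4 to 5 mm thick. Origin at the centre of its underside; long side along its y. Empty at the start.
- motor: Bystander: small brushless motor standing upright, 29 mm diameter, 46 mm high. Origin at the centre of its underside.
- wheel: Bystander: small rubber model-car wheel lying flat, 70 mm diameter, 30 mm thick. Origin at the centre of its underside.
- screwdriver: Bystander: screwdriver lying on the bench, about 200 mm long.
- screw_jar: Bystander: glass jar with black lid, 52 mm diameter, 60 mm high. Origin at the centre of its underside.
- battery: Bystander: blue battery pack 35 x 110 x 28 mm lying flat. Origin at the centre of its underside.
- servo: Bystander: small black servo standing upright, 20 x 54 x 40 mm. Origin at the centre of its underside.
Mind the look-alikes: they are no part of the job. Of the things like the spacer, leave any that is red; of the rest the larger one is meant. Several things have the shape of the tray; the one meant has the colours described above.

How it is judged:
By the outcome, as a careful person would: the job done as asked, in the order asked, and still so for the second after the job is handed in, with the robot touching nothing.
It also fails if it takes over 61 s, if anything falls off the work surface, if the arm or the gripper's body presses on something with over 40 N, if the wrist force passes 120 N, or if a joint passes its speed limit or range.

## Working session

There is one attempt and no reset: what is moved stays moved. The work goes in short steps, Python scripts to look and compute and a tool call to move; the robot and the scene stay as the last step left them, time stands still between calls to the robot, and variables do not carry over. Pictures are saved under pics/ and viewed, at most 10 in all, crops included, and the job is handed in when it is done.

Besides the shell and the picture viewer there is one more tool, called after ">>>" by a JSON object that holds its "name" and its "arguments", one argument or row to a line. jog_arm: Moves the arm, as the interface text tells. Its arguments: {"type":"object","properties":{"targets":{"type":"array","items":{"type":"object","properties":{"turn":{"type":"array","items":{"type":"number"}},"slide":{"type":"array","items":{"type":"number"}},"claw":{"type":"number"}}}}},"required":["targets"]}

```bash
mkdir -p pics
cat > h.py <<'E'
from cell import *
import numpy as np, cv2
def ray(c,uv):
    K=np.array(c["mtx"]);p=np.array([(uv[0]-K[0,2])/K[0,0],(uv[1]-K[1,2])/K[1,1]])
    q=p.copy()
    for _ in range(20): q=p/(1+c["k1"]*(q@q))
    R=np.array(c["R"]);t=np.array(c["t"])
    return -R.T@t, R.T@np.array([q[0],q[1],1])
def onz(c,uv,z):
    o,d=ray(c,uv); return (o+d*(z-o[2])/d[2]).round(1)
def proj(c,X):
    x=np.array(c["R"])@np.array(X,float)+np.array(c["t"]);q=x[:2]/x[2];q=q*(1+c["k1"]*(q@q));K=np.array(c["mtx"])
    return np.array([K[0,0]*q[0]+K[0,2],K[1,1]*q[1]+K[1,2]])
E
python3 - <<'E'
from h import *
for n in ["top","side"]:
    c=read_camera(n);cv2.imwrite(f"pics/{n}0.png",c["frame"])
    print(n,(-np.array(c["R"]).T@np.array(c["t"])).round())
    for q,z in [("axis",12),("carriage",45),("lug",88),("housing",57),("spacer",60),("tray",10)]:
        for r in look_for(q,n)[:4]: print(q,np.round(r["xy"]),round(r["conf"],2),onz(c,r["xy"],z))
print(state()["t"])
E
```

```text
top [ 362.  -55. 1266.]
axis [219. 232.] 0.93 [527.3 112.1  12. ]
axis [374. 316.] 0.21 [ 363.8 -203.6   12. ]
carriage [288. 234.] 0.98 [522.3 -28.4  45. ]
lug [289. 234.] 0.73 [516.1 -32.   88. ]
housing [152. 204.] 0.56 [574.1 238.7  57. ]
spacer [276. 126.] 0.88 [7.372e+02 1.000e-01 6.000e+01]
spacer [291. 310.] 0.62 [373.6 -37.7  60. ]
spacer [225. 218.] 0.56 [548.3  93.8  60. ]
spacer [154. 205.] 0.49 [571.7 235.2  60. ]
tray [441. 360.] 0.9 [ 278.9 -338.6   10. ]
tray [445. 264.] 0.83 [ 470.1 -348.9   10. ]
tray [288. 234.] 0.59 [526.1 -28.6  10. ]
tray [342. 131.] 0.49 [ 744.8 -136.    10. ]
side [256. 558. 684.]
axis [245. 342.] 0.94 [558.8 172.5  12. ]
carriage [307. 255.] 0.97 [530.1 -26.   45. ]
lug [308. 254.] 0.6 [509.9  10.3  88. ]
housing [216. 365.] 0.61 [558.7 252.4  57. ]
housing [308. 255.] 0.34 [522.  -14.7  57. ]
housing [354. 376.] 0.3 [360.3 193.6  57. ]
spacer [266. 303.] 0.84 [542.1 118.5  60. ]
spacer [383. 283.] 0.78 [374.    2.6  60. ]
spacer [204. 242.] 0.74 [718.7  28.7  60. ]
tray [384. 186.] 0.71 [ 467.5 -331.2   10. ]
tray [461. 210.] 0.57 [ 284.  -311.3   10. ]
0.7
```

View pics/top0.png

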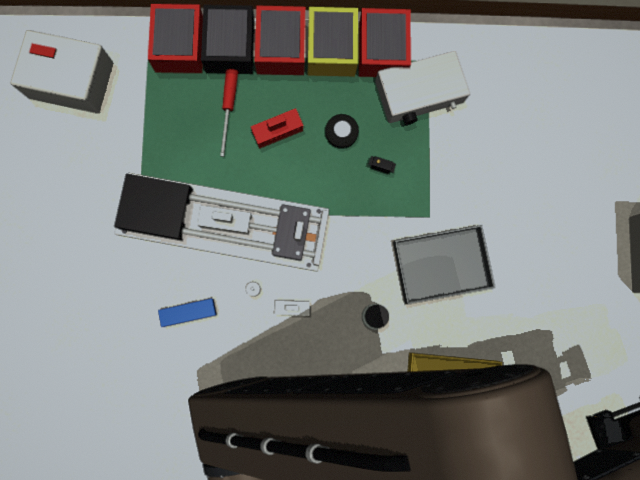

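View pics/side0.png

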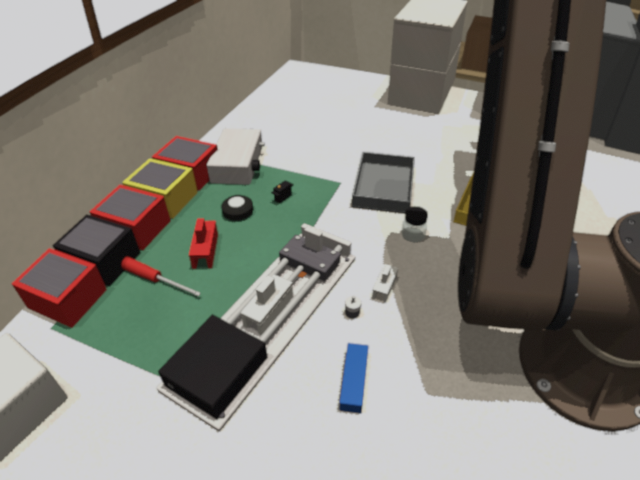

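Spacer candidates in the top view: red at (277,127), which is excluded; small white at (292,308) on the bench; larger white at (224,218) astride the trip rod. The last one is meant. Tray candidates: grey at (443,264) and yellow at (455,362). The grey one fits the description. I'll confirm both in one crop.

Run:
```python
import cv2
f=cv2.imread("pics/top0.png")[160:330,105:345]
cv2.imwrite("pics/crop1.png",cv2.resize(f,None,fx=3.33,fy=3.33,interpolation=cv2.INTER_CUBIC)[:600,:800])
```

```text
(no output)
```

View pics/crop1.png

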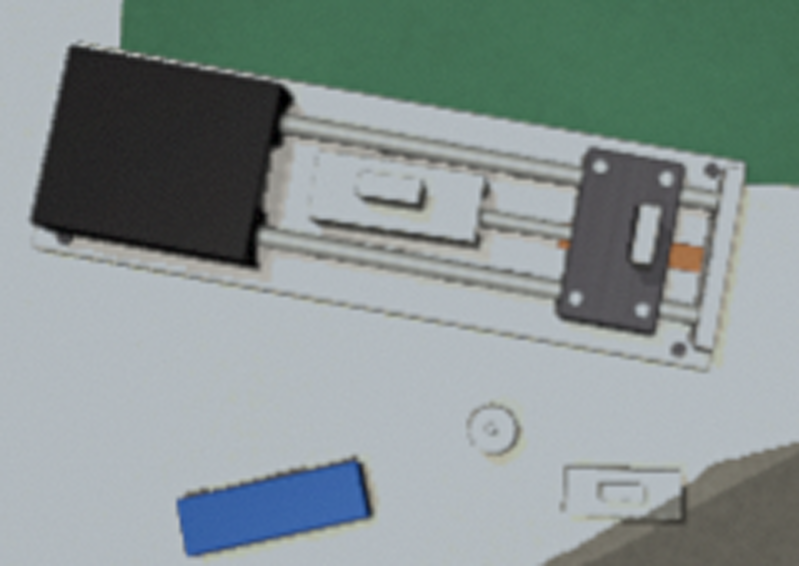

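The crop shows the white spacer at crop (395,195) astride the rod on the axis, the carriage at (622,240) with its lug at (647,236), and the small white look-alike on the bench at (622,492).

Run:
```python
from h import *
c=read_camera("top");s=state()
def P(u,v,z): return onz(c,(u/3.33+105,v/3.33+160),z)
for n,z,pts in [("housing",57,[(72,44),(285,88),(256,265),(33,222)]),("plate",12,[(744,162),(708,370)]),("car",45,[(588,150),(685,165),(655,333),(557,315)]),("lug",88,[(647,206),(660,208),(643,265)]),("fin",86,[(360,172),(422,179),(419,205),(357,199)]),("spc",52,[(315,150),(485,178),(478,243),(312,218)])]:
    q=np.array([P(*p,z) for p in pts]);print(n,q[:,:2].tolist(),q.mean(0).round(1))
for p in [(392,241),(482,226),(494,287),(405,304)]: print("tray",onz(c,p,35))
R=np.array(s["tcp_rot"]);print(R,s["eef_pos"],s["opening"],s["ft_force"])
```

```text
housing [[635.9, 292.9], [611.5, 164.9], [505.5, 177.5], [528.6, 310.0]] [570.4 236.3  57. ]
plate [[580.0, -109.9], [451.9, -89.7]] [516.  -99.8  12. ]
car [[579.7, -15.2], [571.8, -73.2], [470.9, -57.1], [480.5, 0.9]] [525.7 -36.2  45. ]
lug [[540.1, -51.2], [539.1, -58.6], [505.9, -49.5]] [528.4 -53.1  88. ]
fin [[557.1, 114.4], [553.7, 78.6], [538.5, 79.8], [541.3, 115.5]] [547.7  97.1  86. ]
spc [[575.4, 146.4], [560.5, 45.2], [521.6, 48.2], [534.7, 146.6]] [548.   96.6  52. ]
tray [ 513.  -236.8   35. ]
tray [ 546.7 -418.9   35. ]
tray [ 424.4 -440.9   35. ]
tray [ 388.2 -262.6   35. ]
[3.14151036e+00 2.59035942e-05 3.41798888e-01] [ 209.50225702 -588.86176162  214.65131328] 1.0017258770324398 [-0.50402885  0.53465919 -0.04528739]
```

>>> {"name": "jog_arm", "arguments": {
  "targets": [
    {"turn":[0,0,5],"slide":[26,53,0],"claw":60},
    {"turn":[0,0,5],"slide":[26,53,0],"claw":60},
    {"turn":[0,0,5],"slide":[26,53,0],"claw":60},
    {"turn":[0,0,5],"slide":[26,53,0],"claw":60},
    {"turn":[0,0,5],"slide":[26,53,0],"claw":60}
  ]
}}

```text
t: 1.38
eef_pos: [340.1, -322.2, 214.9]
tcp_rot: [3.141, 0.0, 0.781]
ft_force: [0.5, -0.4, 0.4]
opening: 0.605
grip_force: 0.0
```

>>> {"name": "jog_arm", "arguments": {
  "targets": [
    {"turn":[0,0,5],"slide":[26,53,0],"claw":60},
    {"turn":[0,0,5],"slide":[26,53,0],"claw":60},
    {"turn":[0,0,5],"slide":[26,53,0],"claw":60},
    {"turn":[0,0,5],"slide":[26,53,0],"claw":60},
    {"turn":[0,0,5],"slide":[26,53,0],"claw":60}
  ]
}}

```text
t: 2.0
eef_pos: [470.2, -57.0, 215.0]
tcp_rot: [3.141, -0.0, 1.217]
ft_force: [-0.2, -0.9, -0.3]
opening: 0.599
grip_force: 0.0
```

>>> {"name": "jog_arm", "arguments": {
  "targets": [
    {"turn":[0,0,5],"slide":[26,53,0],"claw":60},
    {"turn":[0,0,5],"slide":[26,53,0],"claw":60},
    {"turn":[0,0,2],"slide":[26,50,0],"claw":60},
    {"slide":[0,0,0],"claw":60},
    {"slide":[0,0,0],"claw":60}
  ]
}}

```text
validation failed for argument at $.ta...
```

Run:
```python
from h import *
c=read_camera("wrist");cv2.imwrite("pics/w1.png",c["frame"]);s=state()
print(s["t"],s["eef_pos"],np.degrees(s["tcp_rot"]),s["joints"],s["opening"])
print((-np.array(c["R"]).T@np.array(c["t"])).round())
for q,z in [("spacer",52),("lug",88)]:
    for r in look_for(q,"wrist")[:3]: print(q,np.round(r["xy"]),round(r["conf"],2),onz(c,r["xy"],z))
```

```text
2.05 [472.08691298 -52.22925901 214.95590616] [ 1.79931821e+02 -9.36820050e-02  7.01410623e+01] [-2.50256718e-01  2.77557792e-01  1.91432717e+00  1.86224091e-03
  9.48366792e-01  9.52634104e-02] 0.5975183192059009
[495.  10. 385.]
spacer [346.  45.] 0.76 [549.8  88.9  52. ]
spacer [553.  75.] 0.7 [7.264e+02 5.000e-01 5.200e+01]
spacer [242. 227.] 0.56 [394.4 -33.6  52. ]
lug [364. 180.] 0.67 [523.5 -27.2  88. ]
```

View pics/w1.png

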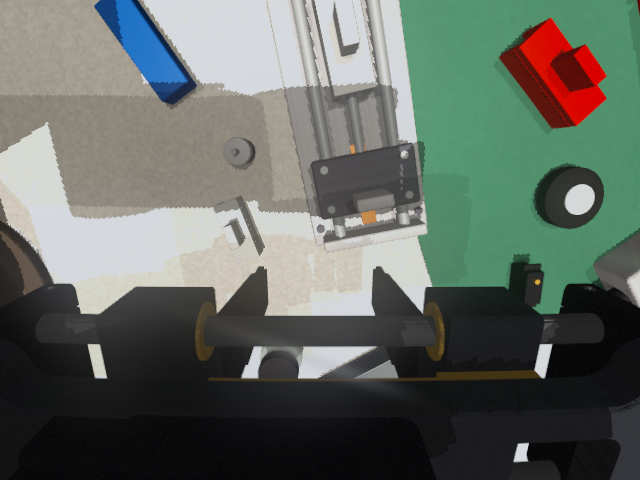

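The wrist view shows the carriage at (365,190) with its lug at (370,205), and the spacer's fin at (345,30). I need to get closer.

>>> {"name": "jog_arm", "arguments": {
  "targets": [
    {"turn":[0,0,6],"slide":[33,35,0],"claw":60},
    {"turn":[0,0,5.5],"slide":[32,35,0],"claw":60},
    {"turn":[0,0,0],"slide":[0,0,0],"claw":60}
  ]
}}

```text
t: 2.52
eef_pos: [535.6, 11.6, 214.4]
tcp_rot: [3.141, -0.0, 1.417]
ft_force: [-0.4, -0.3, -0.6]
opening: 0.598
grip_force: 0.0
```

Run:
```python
from h import *
c=read_camera("wrist");cv2.imwrite("pics/w2.png",c["frame"]);s=state()
print(s["t"],s["eef_pos"],np.degrees(s["tcp_rot"]))
import json;json.dump({k:np.array(c[k]).tolist() for k in ["mtx","k1","R","t"]},open("w2.json","w"))
```

```text
2.575 [534.50782835  10.80350783 214.25895745] [-1.79962089e+02  1.45277507e-02  8.10680099e+01]
```

View pics/w2.png

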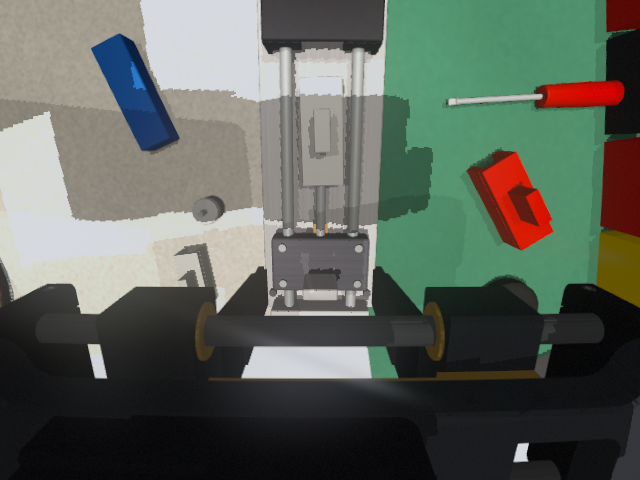

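The wrist image shows the axis running almost exactly vertically, the fin's top at about (322,108..137), the spacer's top between x=302 and 344, and the lug at (320,282).

Run:
```python
from h import *
import json
c=json.load(open("w2.json"))
f=cv2.imread("pics/w2.png")
for n,z,ps in [("fin",86,[(314,109),(331,109),(331,137),(314,137)]),("spctop",52,[(302,77),(342,77),(344,185),(302,185)]),("rods",36,[(282,60),(293,60),(353,60),(364,60),(282,220),(293,220),(348,220),(359,220)]),("carf",45,[(273,235),(368,235)]),("lug",88,[(305,270),(339,270),(303,291),(338,291)])]:
    print(n,[onz(c,p,z)[:2].tolist() for p in ps])
```

```text
fin [[547.1, 116.3], [561.3, 114.1], [557.9, 91.6], [543.6, 93.8]]
spctop [[540.7, 149.6], [577.1, 144.0], [565.3, 45.6], [524.4, 51.9]]
rods [[524.1, 170.9], [534.4, 169.3], [591.1, 160.5], [601.5, 159.0], [496.3, 17.4], [507.8, 15.6], [565.4, 6.7], [577.0, 4.9]]
carf [[485.4, 4.8], [583.5, -10.4]]
lug [[516.4, -23.3], [547.9, -28.2], [511.1, -44.0], [544.1, -49.1]]
```

>>> {"name": "jog_arm", "arguments": {
  "targets": [
    {"turn":[0,0,0],"slide":[8,44,-20],"claw":45},
    {"turn":[0,0,0],"slide":[7.5,42.5,-20],"claw":45},
    {"turn":[0,0,0],"slide":[0,0,-50],"claw":45},
    {"turn":[0,0,0],"slide":[0,0,-40],"claw":45},
    {"turn":[0,0,0],"slide":[0,0,0],"claw":45}
  ]
}}

```text
t: 3.2
eef_pos: [548.4, 96.1, 82.9]
tcp_rot: [-3.137, 0.001, 1.413]
ft_force: [0.2, -0.1, -0.5]
opening: 0.448
grip_force: 0.0
```

>>> {"name": "jog_arm", "arguments": {
  "targets": [
    {"turn":[0,0,0],"slide":[0,0,-15],"claw":45},
    {"turn":[0,0,0],"slide":[0,0,-12],"claw":45},
    {"turn":[0,0,0],"slide":[0,0,0],"claw":30},
    {"turn":[0,0,0],"slide":[0,0,0],"claw":5},
    {"turn":[0,0,0],"slide":[0,0,0],"claw":5}
  ]
}}

```text
t: 3.82
eef_pos: [550.2, 97.7, 58.1]
tcp_rot: [3.141, -0.0, 1.415]
ft_force: [0.6, 0.3, 0.4]
opening: 0.193
grip_force: 0.0
```

>>> {"name": "jog_arm", "arguments": {
  "targets": [
    {"turn":[0,0,0],"slide":[0,0,0],"claw":5},
    {"turn":[0,0,0],"slide":[0,0,0],"claw":5},
    {"turn":[0,0,0],"slide":[0,0,0],"claw":5}
  ]
}}

```text
t: 4.2
eef_pos: [550.1, 97.7, 57.9]
tcp_rot: [3.141, -0.0, 1.415]
ft_force: [-0.3, -0.1, 5.2]
opening: 0.144
grip_force: 30.0
```

>>> {"name": "jog_arm", "arguments": {
  "targets": [
    {"turn":[0,0,0],"slide":[0,0,15],"claw":5},
    {"turn":[0,0,0],"slide":[0,0,25],"claw":5},
    {"turn":[0,0,0],"slide":[0,0,40],"claw":5},
    {"turn":[0,0,0],"slide":[0,0,40],"claw":5},
    {"turn":[0,0,0],"slide":[0,0,0],"claw":5}
  ]
}}

```text
t: 4.82
eef_pos: [551.1, 97.7, 181.2]
tcp_rot: [3.136, -0.001, 1.415]
ft_force: [-0.1, 0.2, -2.0]
opening: 0.146
grip_force: 30.0
```

>>> {"name": "jog_arm", "arguments": {
  "targets": [
    {"turn":[0,0,2],"slide":[-8,-44,0],"claw":5},
    {"turn":[0,0,2],"slide":[-8,-44,0],"claw":5},
    {"turn":[0,0,2],"slide":[-8,-44,0],"claw":5},
    {"turn":[0,0,2],"slide":[-8,-44,0],"claw":5},
    {"turn":[0,0,2],"slide":[-8,-44,0],"claw":5}
  ]
}}

```text
t: 5.45
eef_pos: [509.2, -123.6, 177.2]
tcp_rot: [-3.141, -0.0, 1.591]
ft_force: [0.8, -0.6, -0.6]
opening: 0.145
grip_force: 30.0
```

>>> {"name": "jog_arm", "arguments": {
  "targets": [
    {"turn":[0,0,2],"slide":[-8,-44,0],"claw":5},
    {"turn":[0,0,2],"slide":[-8,-44,0],"claw":5},
    {"turn":[0,0,2],"slide":[-8,-44,0],"claw":5},
    {"turn":[0,0,2],"slide":[-8,-44,0],"claw":5},
    {"turn":[0,0,1],"slide":[-8,-41,0],"claw":5}
  ]
}}

```text
t: 6.08
eef_pos: [469.2, -340.6, 177.1]
tcp_rot: [-3.141, -0.001, 1.747]
ft_force: [1.0, 0.0, -1.1]
opening: 0.142
grip_force: 30.0
```

>>> {"name": "jog_arm", "arguments": {
  "targets": [
    {"turn":[0,0,0],"slide":[0,0,0],"claw":5},
    {"turn":[0,0,0],"slide":[0,0,0],"claw":5}
  ]
}}

```text
t: 6.32
eef_pos: [469.7, -338.7, 177.1]
tcp_rot: [-3.141, -0.001, 1.746]
ft_force: [0.2, -0.1, -1.5]
opening: 0.145
grip_force: 30.0
```

Run:
```python
from h import *
c=read_camera("side");s=state()
print(s["t"],s["eef_pos"],np.degrees(s["tcp_rot"]),s["opening"],s["grip_force"],s["ft_force"])
cv2.imwrite("pics/s2.png",cv2.resize(c["frame"][100:300,250:470],None,fx=2.5,fy=2.5))
```

```text
6.375 [ 469.93393715 -338.35421207  177.34706148] [-1.79974313e+02 -5.21720709e-02  1.00099616e+02] 0.1426349375743863 29.992462992668152 [-1.08092082 -0.17271006 -0.93525766]
```

View pics/s2.png

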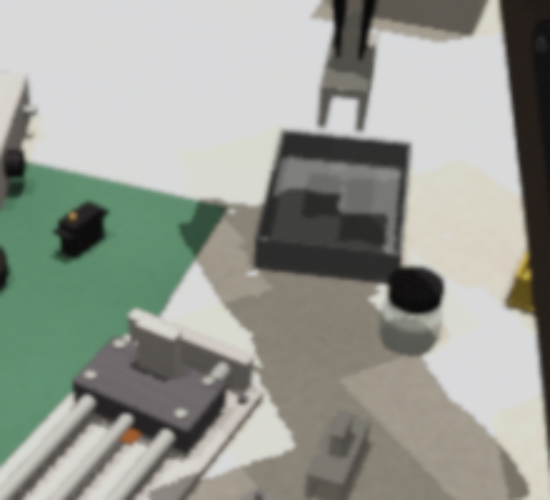

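The spacer hangs level in the gripper (crop at about (345,90)) above the grey tray. Now I lower and release it.

>>> {"name": "jog_arm", "arguments": {
  "targets": [
    {"turn":[0,0,0],"slide":[0,0,-45],"claw":5},
    {"turn":[0,0,0],"slide":[0,0,-45],"claw":5},
    {"turn":[0,0,0],"slide":[0,0,-20],"claw":5},
    {"turn":[0,0,0],"slide":[0,0,-8],"claw":5},
    {"turn":[0,0,0],"slide":[0,0,-4],"claw":5}
  ]
}}

```text
t: 7.0
eef_pos: [470.4, -338.9, 55.9]
tcp_rot: [3.141, 0.0, 1.748]
ft_force: [0.2, 0.0, 0.6]
opening: 0.145
grip_force: 30.0
```

>>> {"name": "jog_arm", "arguments": {
  "targets": [
    {"turn":[0,0,0],"slide":[0,0,-2],"claw":5},
    {"turn":[0,0,0],"slide":[0,0,0],"claw":5},
    {"turn":[0,0,0],"slide":[0,0,0],"claw":5}
  ]
}}

```text
t: 7.38
eef_pos: [470.1, -339.5, 54.2]
tcp_rot: [3.141, 0.001, 1.747]
ft_force: [0.1, -0.2, -0.8]
opening: 0.149
grip_force: 30.0
```

>>> {"name": "jog_arm", "arguments": {
  "targets": [
    {"turn":[0,0,0],"slide":[0,0,-3],"claw":5},
    {"turn":[0,0,0],"slide":[0,0,0],"claw":25},
    {"turn":[0,0,0],"slide":[0,0,0],"claw":35},
    {"turn":[0,0,0],"slide":[0,0,0],"claw":35},
    {"turn":[0,0,0],"slide":[0,0,0],"claw":35}
  ]
}}

```text
t: 8.0
eef_pos: [470.0, -339.4, 50.7]
tcp_rot: [3.141, 0.0, 1.747]
ft_force: [0.2, 0.6, 0.2]
opening: 0.352
grip_force: 0.0
```

>>> {"name": "jog_arm", "arguments": {
  "targets": [
    {"turn":[0,0,0],"slide":[0,0,20],"claw":35},
    {"turn":[0,0,0],"slide":[0,0,40],"claw":35},
    {"turn":[0,0,0],"slide":[0,0,50],"claw":35},
    {"turn":[0,0,0],"slide":[0,45,0],"claw":0},
    {"turn":[0,0,-3],"slide":[5,45,0],"claw":0}
  ]
}}

```text
t: 8.62
eef_pos: [474.8, -248.6, 161.3]
tcp_rot: [3.141, 0.001, 1.692]
ft_force: [0.9, 0.5, -0.4]
opening: 0.195
grip_force: 0.0
```

Run:
```python
from h import *
c=read_camera("side");s=state();t=read_camera("top")
print(s["t"],s["eef_pos"],np.degrees(s["tcp_rot"]),s["opening"])
a=cv2.resize(c["frame"][130:300,270:450],None,fx=2.2,fy=2.2); b=cv2.resize(t["frame"][160:330,180:360],None,fx=2.2,fy=2.2)
cv2.imwrite("pics/s3.png",np.hstack([a,b]))
```

```text
8.675 [ 474.54839136 -244.00131887  160.99835755] [-1.79987065e+02 -8.81504408e-02  9.68751031e+01] 0.1504491967244959
```

View pics/s3.png

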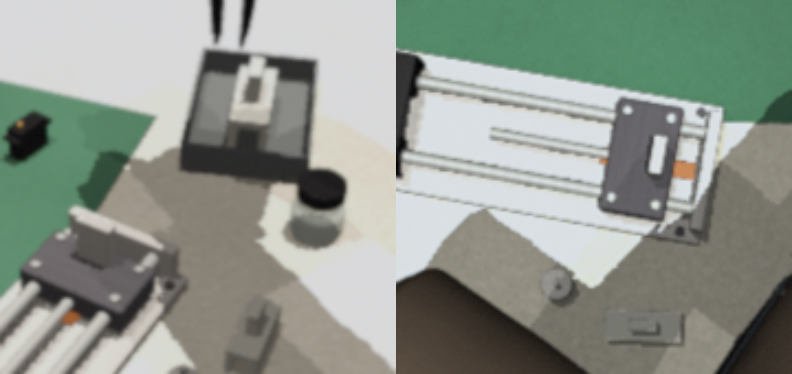

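The spacer stands upright in the grey tray (left pane, (255,90)), and the carriage is free of obstacles. Next I place the closed fingers behind the lug.

>>> {"name": "jog_arm", "arguments": {
  "targets": [
    {"turn":[0,0,-4],"slide":[11.5,41,0],"claw":0},
    {"turn":[0,0,-4],"slide":[11.5,41,0],"claw":0},
    {"turn":[0,0,-4],"slide":[11.5,41,0],"claw":0},
    {"turn":[0,0,-4],"slide":[11.5,41,0],"claw":0},
    {"turn":[0,0,0],"slide":[0,0,0],"claw":0}
  ]
}}

```text
t: 9.35
eef_pos: [521.6, -83.7, 160.7]
tcp_rot: [3.141, -0.0, 1.418]
ft_force: [0.8, -0.1, 0.0]
opening: 0.005
grip_force: 0.0
```

>>> {"name": "jog_arm", "arguments": {
  "targets": [
    {"turn":[0,0,0],"slide":[0,0,0],"claw":0},
    {"turn":[0,0,0],"slide":[0,0,0],"claw":0}
  ]
}}

```text
t: 9.6
eef_pos: [520.9, -86.5, 160.7]
tcp_rot: [3.141, 0.0, 1.414]
ft_force: [0.6, 0.7, 0.0]
opening: 0.006
grip_force: 0.0
```

Run:
```python
from h import *
s=state();p=np.array(s["eef_pos"]);print(s["t"],p,np.degrees(s["tcp_rot"]),s["opening"],s["ft_force"])
c=read_camera("wrist");f=c["frame"]
cv2.imwrite("pics/w4.png",f[:, :])
for q,z in [("carriage",45),("lug",88)]:
    for r in look_for(q,"wrist")[:2]: print(q,np.round(r["xy"]),round(r["conf"],2),onz(c,r["xy"],z))
```

```text
9.6 [520.9329148  -86.46014473 160.65374966] [1.79990699e+02 7.99845147e-03 8.10413468e+01] 0.006254586352828798 [0.64311149 0.69481831 0.02504312]
carriage [320. 170.] 0.73 [530.  -31.9  45. ]
lug [321. 167.] 0.56 [531.1 -27.3  88. ]
```

View pics/w4.png

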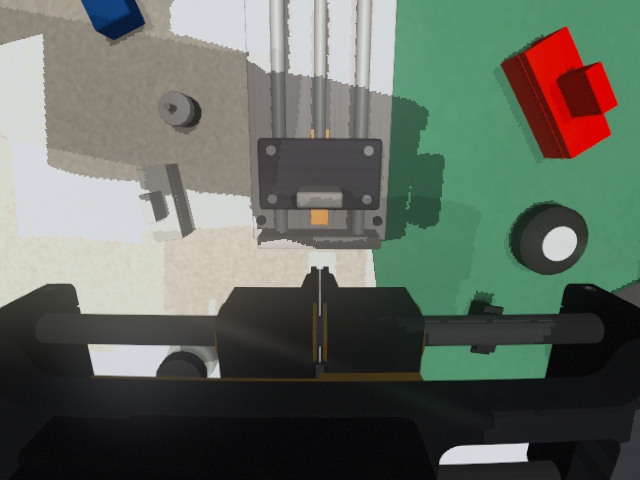

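The lug at (319,197) is laterally centred on the closed fingers at (320,275). I lower the fingers and approach until contact.

>>> {"name": "jog_arm", "arguments": {
  "targets": [
    {"turn":[0,0,0],"slide":[0,0,-45],"claw":0},
    {"turn":[0,0,0],"slide":[0,0,-40],"claw":0},
    {"turn":[0,0,0],"slide":[0,0,-17],"claw":0},
    {"turn":[0,0,0],"slide":[0.8,5,0],"claw":0},
    {"turn":[0,0,0],"slide":[0.8,5,0],"claw":0}
  ]
}}

```text
t: 10.38
eef_pos: [523.0, -75.3, 59.4]
tcp_rot: [3.141, 0.0, 1.415]
ft_force: [-0.8, -0.0, 1.0]
opening: 0.008
grip_force: 0.0
```

>>> {"name": "jog_arm", "arguments": {
  "targets": [
    {"turn":[0,0,0],"slide":[0.5,3,0],"claw":0},
    {"turn":[0,0,0],"slide":[0.5,3,0],"claw":0},
    {"turn":[0,0,0],"slide":[0.3,2,0],"claw":0},
    {"turn":[0,0,0],"slide":[0,0,0],"claw":0}
  ]
}}

```text
t: 10.88
eef_pos: [524.1, -67.4, 58.9]
tcp_rot: [3.141, 0.0, 1.415]
ft_force: [0.0, -1.6, 1.9]
opening: 0.005
grip_force: 0.7
```

>>> {"name": "jog_arm", "arguments": {
  "targets": [
    {"turn":[0,0,0],"slide":[0.5,3,0],"claw":0},
    {"turn":[0,0,0],"slide":[0.5,3,0],"claw":0},
    {"turn":[0,0,0],"slide":[0.5,3,0],"claw":0},
    {"turn":[0,0,0],"slide":[0.5,3,0],"claw":0},
    {"turn":[0,0,0],"slide":[0.5,3,0],"claw":0}
  ]
}}

```text
t: 11.5
eef_pos: [526.3, -53.7, 58.9]
tcp_rot: [3.141, 0.001, 1.415]
ft_force: [-4.8, -13.7, 4.1]
opening: 0.004
grip_force: 7.2
```

>>> {"name": "jog_arm", "arguments": {
  "targets": [
    {"turn":[0,0,0],"slide":[0.5,3,0],"claw":0},
    {"turn":[0,0,0],"slide":[0.5,3,0],"claw":0},
    {"turn":[0,0,0],"slide":[0.5,3,0],"claw":0},
    {"turn":[0,0,0],"slide":[0.5,3,0],"claw":0},
    {"turn":[0,0,0],"slide":[0.5,3,0],"claw":0}
  ]
}}

```text
t: 12.12
eef_pos: [528.8, -38.7, 58.9]
tcp_rot: [3.141, 0.001, 1.415]
ft_force: [-4.5, -14.4, 4.7]
opening: 0.005
grip_force: 7.2
```

>>> {"name": "jog_arm", "arguments": {
  "targets": [
    {"turn":[0,0,0],"slide":[0.3,2,0],"claw":0},
    {"turn":[0,0,0],"slide":[0.3,2,0],"claw":0},
    {"turn":[0,0,0],"slide":[0.3,2,0],"claw":0},
    {"turn":[0,0,0],"slide":[0.3,2,0],"claw":0},
    {"turn":[0,0,0],"slide":[0.3,2,0],"claw":0}
  ]
}}

```text
t: 12.75
eef_pos: [530.6, -27.5, 58.8]
tcp_rot: [3.141, 0.0, 1.415]
ft_force: [0.5, -2.4, 1.7]
opening: 0.003
grip_force: 1.3
```

Broke free: the force fell to about 2.5 N. I run on gently to just short of the earliest possible stop.

>>> {"name": "jog_arm", "arguments": {
  "targets": [
    {"turn":[0,0,0],"slide":[0.6,4,0],"claw":0},
    {"turn":[0,0,0],"slide":[0.6,4,0],"claw":0},
    {"turn":[0,0,0],"slide":[0.6,4,0],"claw":0},
    {"turn":[0,0,0],"slide":[0.6,4,0],"claw":0},
    {"turn":[0,0,0],"slide":[0.6,4,0],"claw":0}
  ]
}}

```text
t: 13.38
eef_pos: [533.5, -7.0, 58.6]
tcp_rot: [3.141, 0.0, 1.415]
ft_force: [2.0, -3.0, 0.1]
opening: 0.006
grip_force: 1.3
```

>>> {"name": "jog_arm", "arguments": {
  "targets": [
    {"turn":[0,0,0],"slide":[0.6,4,0],"claw":0},
    {"turn":[0,0,0],"slide":[0.6,4,0],"claw":0},
    {"turn":[0,0,0],"slide":[0.6,4,0],"claw":0},
    {"turn":[0,0,0],"slide":[0.5,3,0],"claw":0},
    {"turn":[0,0,0],"slide":[0.3,2,0],"claw":0}
  ]
}}

```text
t: 14.0
eef_pos: [536.0, 9.9, 58.6]
tcp_rot: [-3.142, 0.0, 1.415]
ft_force: [1.4, -2.3, -1.4]
opening: 0.005
grip_force: 1.3
```

Run:
```python
from h import *
s=state();print(s["t"],s["eef_pos"],s["ft_force"],s["moment"])
c=read_camera("wrist")
for q,z in [("carriage",45),("lug",88),("rod_tip",30)]:
    for r in look_for(q,"wrist")[:2]: print(q,np.round(r["xy"]),round(r["conf"],2),onz(c,r["xy"],z))
```

```text
14.0 [535.97466545   9.87847318  58.6306082 ] [ 1.42436334 -2.33101293 -1.38906668] [-0.50247569 -0.30861847 -0.01528914]
carriage [321. 215.] 0.67 [542.4  45.5  45. ]
lug [322. 213.] 0.81 [543.8  54.6  88. ]
rod_tip [320. 209.] 0.69 [542.3  46.4  30. ]
```

>>> {"name": "jog_arm", "arguments": {
  "targets": [
    {"turn":[0,0,0],"slide":[0.3,2,0],"claw":0},
    {"turn":[0,0,0],"slide":[0.3,2,0],"claw":0},
    {"turn":[0,0,0],"slide":[0.3,2,0],"claw":0},
    {"turn":[0,0,0],"slide":[0.3,2,0],"claw":0}
  ]
}}

```text
t: 14.7
eef_pos: [537.0, 17.8, 58.6]
tcp_rot: [-3.141, 0.0, 1.415]
ft_force: [-1.4, -3.0, -0.3]
opening: 0.002
grip_force: 1.3
```

>>> {"name": "jog_arm", "arguments": {
  "targets": [
    {"turn":[0,0,0],"slide":[0.2,1.5,0],"claw":0},
    {"turn":[0,0,0],"slide":[0.2,1.5,0],"claw":0}
  ]
}}

```text
t: 14.95
eef_pos: [537.5, 20.8, 58.6]
tcp_rot: [-3.141, 0.0, 1.415]
ft_force: [-2.1, -2.9, -1.6]
opening: 0.006
grip_force: 1.3
```

>>> {"name": "jog_arm", "arguments": {
  "targets": [
    {"turn":[0,0,0],"slide":[0.2,1.5,0],"claw":0},
    {"turn":[0,0,0],"slide":[0.2,1.5,0],"claw":0}
  ]
}}

```text
t: 15.2
eef_pos: [538.0, 23.7, 58.6]
tcp_rot: [-3.142, -0.0, 1.415]
ft_force: [-2.2, -2.3, -1.6]
opening: 0.008
grip_force: 1.3
```

>>> {"name": "jog_arm", "arguments": {
  "targets": [
    {"turn":[0,0,0],"slide":[0.2,1.5,0],"claw":0},
    {"turn":[0,0,0],"slide":[0.2,1.5,0],"claw":0}
  ]
}}

```text
t: 15.45
eef_pos: [538.5, 26.7, 58.6]
tcp_rot: [3.141, 0.0, 1.415]
ft_force: [-1.0, -2.4, -2.1]
opening: 0.005
grip_force: 1.3
```

>>> {"name": "jog_arm", "arguments": {
  "targets": [
    {"turn":[0,0,0],"slide":[0.2,1.5,0],"claw":0},
    {"turn":[0,0,0],"slide":[0.2,1.5,0],"claw":0}
  ]
}}

```text
t: 15.7
eef_pos: [539.0, 29.7, 58.7]
tcp_rot: [3.141, -0.0, 1.415]
ft_force: [0.2, -1.7, -2.1]
opening: 0.004
grip_force: 1.3
```

>>> {"name": "jog_arm", "arguments": {
  "targets": [
    {"turn":[0,0,0],"slide":[0.2,1.5,0],"claw":0},
    {"turn":[0,0,0],"slide":[0.2,1.5,0],"claw":0}
  ]
}}

```text
t: 15.95
eef_pos: [539.5, 32.7, 58.7]
tcp_rot: [3.141, -0.0, 1.415]
ft_force: [1.7, -2.7, -2.2]
opening: 0.005
grip_force: 1.3
```

>>> {"name": "jog_arm", "arguments": {
  "targets": [
    {"turn":[0,0,0],"slide":[0.2,1.5,0],"claw":0},
    {"turn":[0,0,0],"slide":[0.2,1.5,0],"claw":0}
  ]
}}

```text
t: 16.2
eef_pos: [539.9, 35.7, 58.8]
tcp_rot: [3.141, -0.0, 1.415]
ft_force: [1.2, -2.9, -0.9]
opening: 0.007
grip_force: 1.3
```

>>> {"name": "jog_arm", "arguments": {
  "targets": [
    {"turn":[0,0,0],"slide":[0.2,1.5,0],"claw":0},
    {"turn":[0,0,0],"slide":[0.2,1.5,0],"claw":0}
  ]
}}

```text
t: 16.45
eef_pos: [540.2, 38.7, 58.8]
tcp_rot: [3.141, -0.0, 1.415]
ft_force: [1.4, -2.5, -0.8]
opening: 0.007
grip_force: 1.3
```

>>> {"name": "jog_arm", "arguments": {
  "targets": [
    {"turn":[0,0,0],"slide":[0.3,1.5,0],"claw":0},
    {"turn":[0,0,0],"slide":[0.3,1.5,0],"claw":0}
  ]
}}

```text
t: 16.7
eef_pos: [540.7, 41.7, 58.7]
tcp_rot: [3.141, -0.0, 1.415]
ft_force: [1.2, -2.4, 1.1]
opening: 0.002
grip_force: 1.3
```

>>> {"name": "jog_arm", "arguments": {
  "targets": [
    {"turn":[0,0,0],"slide":[0.3,1.5,0],"claw":0},
    {"turn":[0,0,0],"slide":[0.3,1.5,0],"claw":0}
  ]
}}

```text
t: 16.95
eef_pos: [541.2, 44.4, 58.8]
tcp_rot: [3.142, 0.0, 1.415]
ft_force: [-0.0, -7.2, 2.2]
opening: 0.005
grip_force: 3.9
```

The stop is met: about 4 N on it above friction. I back off, rise clear and check.

>>> {"name": "jog_arm", "arguments": {
  "targets": [
    {"turn":[0,0,0],"slide":[-0.1,-0.5,0],"claw":0},
    {"turn":[0,0,0],"slide":[-0.1,-1,0],"claw":0},
    {"turn":[0,0,0],"slide":[-0.3,-2,0],"claw":0},
    {"turn":[0,0,0],"slide":[-1,-6,0],"claw":0},
    {"turn":[0,0,0],"slide":[-2,-15,0],"claw":0}
  ]
}}

```text
t: 17.58
eef_pos: [537.5, 19.8, 58.6]
tcp_rot: [-3.141, -0.0, 1.416]
ft_force: [-0.1, -1.2, 0.1]
opening: 0.003
grip_force: 0.0
```

>>> {"name": "jog_arm", "arguments": {
  "targets": [
    {"turn":[0,0,0],"slide":[0,0,30],"claw":0},
    {"turn":[0,0,0],"slide":[0,0,50],"claw":0},
    {"turn":[0,0,0],"slide":[0,0,40],"claw":0},
    {"turn":[0,0,0],"slide":[0,0,0],"claw":0}
  ]
}}

```text
t: 18.08
eef_pos: [538.7, 19.2, 181.3]
tcp_rot: [3.136, -0.0, 1.415]
ft_force: [0.0, -0.0, 0.1]
opening: -0.001
grip_force: 0.0
```

Run:
```python
from h import *
s=state();print(s["t"],s["eef_pos"],s["ft_force"])
c=read_camera("side");w=read_camera("wrist")
cv2.imwrite("pics/end.png",np.hstack([cv2.resize(c["frame"][130:430,130:450],(400,375)),cv2.resize(w["frame"],(400,300))[:375] if 0 else cv2.copyMakeBorder(cv2.resize(w["frame"],(400,300)),0,75,0,0,0)]))
```

```text
18.075 [538.65742798  19.2361453  181.34441682] [ 0.01117972 -0.00765027  0.0734918 ]
```

View pics/end.png

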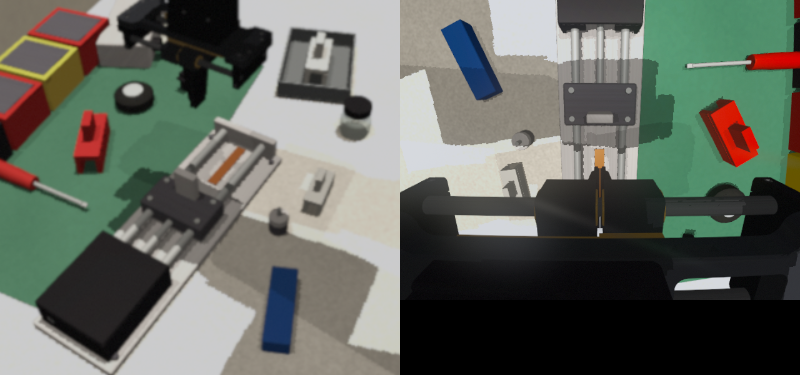

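The picture shows the spacer in the grey tray, the carriage run in with its rod inside the housing, the bystanders where they were, and the gripper clear.

```bash
python3 -c "
from cell import *
print(job_done())"
```

```text
the job is handed in; nothing more can be done
None
```

The job is handed in: the white spacer is in the grey tray, and the carriage broke free and was left against the rubber stop, which took about 4 N; nothing else on the bench appeared moved, and it took about 18 s of the 61 s.

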